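# Press a condenser into its spring clip with the ratchet clamp

### The job

Take the one condenser can that has a terminal post on its top out of the stand and set it upright on the clamp's bed, in front of the clip's mouth. Pump the clamp's trigger until the jaw has pressed the can fully home against the back of the spring clip, stopping as soon as the trigger goes firm because the thin brass dents easily; then hold the release tab down until the jaw has sprung all the way back, and leave the can standing home in the clip. Move the jaw only with its trigger and tab, do not push the can into the clip by hand, and leave everything else alone.

Things in the scene. Friction and masses are not known exactly. Their poses are not given: they have to be found in the camera images.
- condenser: The condenser to fit (all sizes here and below in mm): upright brass can, 26 diameter x 50 tall, with a terminal post 8 diameter x 10 tall on its top centre; 80 g. Origin at the centre of its underside, z up along it. It starts in one of the stand's four pockets, its foot about 12 above the table.
- plain_can_a: Flat-topped brass can, 26 x 50, no post, in another pocket of the stand; origin at the centre of its underside. Leave it.
- plain_can_b: As plain_can_a, another pocket.
- plain_can_c: As plain_can_a, another pocket.
- stand: Fixed wooden stand, 66 (its x) x 230 (its y) x 26 tall, four square pockets 30 wide and 14 deep in a row along its y, 56 apart. Origin at the centre of its underside. There is free room for fingers on the cans' +x and -x sides.
- clamp: Fixed one-hand ratchet clamp on a steel base plate 74 (its x) x 240 (its y); the plate's top, the bed, is 12 above the table. Its +y is the way the jaw advances, towards the clip; z up. Origin on the table, 102 from the plate's trigger end and 138 from its clip end. A grey housing 36 wide and 96 tall (y -88 to -13) holds the ratchet.
- clip: Fixed spring clip on the bed, 40 tall, axes as the clamp's. Origin on the bed: centre of the can's foot when fully home against the back wall (y = +13). Two sprung cheeks 22 apart grip the can; their flared mouth runs from y = -8 out to y = -22, where it is 37 wide. The can enters from -y. Clip-to-jaw distance varies; stand the can at y = -36 to -50 (with fingers at its +x and -x sides, -44).
- jaw: Steel jaw block of the clamp, 46 wide (x), its top 56 above the table; its origin coincides with the clamp's when the jaw is fully back and moves with it along y. Not to be touched by the hand.
- pad: Rubber-faced sprung pad on the jaw's front, 44 wide, 17 to 53 above the table; pushes the can and gives about 1 mm per 25 N. Brass dents above 40 N here, some 22 N held on the trigger.
- pad_face (a point): Centre of the pad's front face (the side that meets the can), 35 above the table; at clamp y = 25 when the jaw is fully back.
- ram (a joint): Travel of the jaw in m: 0 fully back, grows towards the clip to at most 0.068. A spring of 4 to 5 N pulls it back; the ratchet holds it at every 10 mm step, else it falls back to the last one.
- trigger (a joint): Angle of the trigger in rad: 0 up (rest), 0.5 fully down. Springs back up when let go. A stroke of over 0.45 and its return advances the jaw by 10 mm. The drive pawl is free of the rack while the trigger is up.
- trigger_pad (a point): Middle of the top of the trigger's steel finger plate (30 x 36), at clamp x = 0, y = -155, 112 above the table at rest. Pressed straight down it travels about 45 to a hard stop. Takes 3 to 6 N free, up to 11 N as the can enters the cheeks; goes firm (about 2 N more per mm) anywhere in the stroke once the can meets the clip's back: press slowly there; about 12 N, held, seats it.
- release_tab (a point): Middle of the top of the release tab (28 x 26), beside the housing at clamp x = 48, y = -77, 57 above the table. Pressed down it travels 10 to its stop (2 to 9 N) and frees the jaw from about 7 on; let go too early and the ratchet catches again. With the trigger up, holding it down lets the jaw spring fully back in about half a second.
- oil_can: Bystander: green enamel oil can, 72 wide, 123 tall with a thin bent spout; origin under its middle. Leave it.
- bracket: Bystander: steel L-shaped breaker point bracket, 50 x 30, 28 tall, with a pin; origin under its middle. Leave it.
- grommet: Bystander: black rubber ring, 28 outside, 8 thick; origin under its middle. Leave it.
- screwdriver: Bystander: screwdriver lying flat, 170 long; origin under its middle. Leave it.
- coil_spool: Bystander: copper spool, 44 across, 34 tall; origin under its middle. Leave it.
Things that resemble listed ones, but are neither listed nor needed, are in the scene too. What is shaped like the condenser but blue or pink is not meant.

How it is judged:
By the outcome, as a careful person would: the job done as asked, in the order asked, and still so for the second after the job is handed in, with the robot touching nothing.
It also fails if it takes over 59 s, if anything falls off the work surface, if the arm or the gripper's body presses on something with over 40 N, if the wrist force passes 120 N, or if a joint passes its speed limit or range.

### The arm

A 6-joint arm with a two-finger parallel gripper is mounted at the origin on the work surface. World frame = base frame: x ahead of the robot, y to its left, z up, the work surface at z = 0. Lengths are in mm, angles in rad, forces in N, time in s.
With the tool pointing down it reaches from about 350 to 975 mm from the base axis. Payload 7.1 kg.
Tool frame: the origin (TCP) lies at the very end of the fingers, on their centre line; the grasp point (between the pads) lies 19 mm behind it (ctrl.grasp_offset is the distance from the TCP to the grasp point, in mm); z points along the fingers, y is the line along which they close (so a half turn about z gives the same grasp; the last joint's range is limited). The gripper opens to 88 mm and grips with 3 to 60 N. Pads are 20 mm wide; open, the fingers measure 115 mm over their backs; the gripper's body (75 mm by 178 mm) begins 61 mm behind the grasp point.
Start: joints at [-1.324, 0.423, 1.63, -0, 1.089, -0.019], TCP at [164.194, -603.03, 193.575] pointing down, gripper open.
Joint ranges: [-3, 3], [-0.9, 2.11], [0.09, 2.58], [-1.31, 4.45], [0.11, 2.69], [-2.54, 2.54]. Speed limits (rad/s): [2.39, 2.39, 3.01, 3.14, 3.14, 3.14].

### API

Orientations are given as a rotation vector (axis times angle).
In Python, from workcell import ctrl, viewer, ticket, models gives the robot as it stands.
- The arm moves only by the tool play_rows, never from a script. Its arguments are lists of equal length, an entry for each row: "dp": the shift along the world's x, y, z in mm, a list of three; "yaw": the turn about the world's z in degrees. In form: {"dp": [[tx, ty, tz], ...], "yaw": [yaw, ...]}. A call has 1 to 8 rows; each row shifts and turns the commanded pose from where the row before left it; what a row does not reach is not made up. A row lasts 1/12 s, in which the tool goes at most 41.7 mm and 7.16 degrees, less where a joint would pass 70% of its speed; a pose out of reach is approached as far as the arm can. A call is refused whole if a number of a shift passes 41.7 or a number of a turn 7.16, either way. A call with a gripper value outside its range is refused whole. "gripper" is the closure, from 0 (fully open) to 1 (shut), set as the call begins (left out, the last holds). The fingers move at their own pace and stop on an object; the grip force is fixed at half the most. Time passes only in rows, so rows that do not move let the fingers close. It gives the time, the measured TCP pose, the force, the opening and the grip force at its end, in the units of the state.
- ctrl.get_obs(): the state, without advancing time (a new reading comes with each control period).
- viewer.get_image(name): name is "scene" or "top" or "wrist"; returns a dict with "pixels" (420x560x3 uint8, red, green, blue), "range_z" (420x560 float32, mm along the optical axis (not along the pixel's ray), 0 where there is no reading), "fx", "fy", "cx", "cy" (pixels), "dist_coeffs" ([k1, k2, p1, p2, k3] as OpenCV has them; the pictures are not rectified), "T" (4x4, takes a point from camera to world coordinates); the wrist camera has in their place "hand_eye" (4x4, takes a point from camera to tool coordinates, whose origin is the TCP and whose axes are the flange's). Camera axes: x right, y up, looking along -z (the intrinsics and any distortion apply to the point x, -y, -z); pixel columns grow to the right and rows downward; lengths in mm; the calibration is good to about 2 mm. A picture is of the moment at which its call begins: read the wrist's pose just before it.
- ticket.close_job(): hands the job in; it is judged then, once.
Trained networks look in a picture, given as the dict that the camera call returned (one of the last four; its "shot" number tells which), for a name from the list of things; names that differ only in an ending like _2 or _b are one class to them, and where a whole thing is asked for, a point or a joint stands for the part that bears it (a point fixed in the world has none). Each returns a list of dicts, best first, with "conf" (0 to 1); they miss things now and then, are a little off and sometimes report something else, mostly with a low value. They report only what shows in the picture. A call takes as long as a camera call. They do not tell look-alikes from the thing itself.
- models.look_for(picture, name): "bbox" ([centre column, centre row, width, height] in pixels, round what is visible of it).
- models.landmark_of(picture, name): "location" ([column, row] in pixels: a listed point, or the origin of a listed thing).
The state is a dict: "t": time; "qpos": joint angles; "qvel": joint speeds; "joint_torque": joint torques, N m; "ee_pos": TCP position; "orientation": TCP orientation; "ft_force": force on the tool from outside, world axes, zero at the start; "moment": the same for the moment, N m; "width": finger opening in mm; "grasp_force": force on a finger pad.
Only numpy, scipy, OpenCV 4.12 (cv2) and the standard library are available. Lean on these libraries where they do the work, as an engineer would, in place of code of your own. Each camera call takes 0.05 s, during which the arm holds its last target. There are 200 camera calls.

## Working session

There is one attempt and no reset: what is moved stays moved. The work goes in short steps, Python scripts to look and compute and a tool call to move; the robot and the scene stay as the last step left them, time stands still between calls to the robot, and variables do not carry over. Pictures are saved under pics/ and viewed, at most 10 in all, crops included, and the job is handed in when it is done.

Besides the shell and the picture viewer there is one more tool, called by a JSON object that holds its "op" and its "data", one argument or row to a line. play_rows: Moves the arm, as the interface text tells. Its arguments: {"type":"object","properties":{"dp":{"type":"array"},"yaw":{"type":"array"},"gripper":{"type":"number"}},"required":["dp","yaw"]}

```bash
mkdir -p pics; cat > h.py <<'E'
import numpy as np, cv2
from workcell import ctrl, viewer, ticket, models
def world(p,u,v,h=None,T=None):
    """pixel -> world; by depth (median 3x3) or on plane z=h"""
    T=p["T"] if T is None else T
    T=np.array(T)
    K=np.array([[p["fx"],0,p["cx"]],[0,p["fy"],p["cy"]],[0,0,1.]])
    n=cv2.undistortPoints(np.array([[[u,v]]],float),K,np.array(p["dist_coeffs"],float))[0,0]
    d=np.array([n[0],-n[1],-1.])
    if h is None:
        r=p["range_z"][int(round(v))-1:int(round(v))+2,int(round(u))-1:int(round(u))+2]
        s=np.median(r[r>0]) if (r>0).any() else np.nan
    else:
        o=T[:3,3]; s=(h-o[2])/(T[:3,:3]@d)[2]
    return (T@np.append(d*s,1))[:3]
def save(p,name,crop=None,scale=1):
    im=p["pixels"][:,:,::-1]
    if crop: im=im[crop[1]:crop[3],crop[0]:crop[2]]
    cv2.imwrite("pics/"+name,cv2.resize(im,None,fx=scale,fy=scale,interpolation=cv2.INTER_CUBIC))
E
python3 - <<'E'
from h import *
np.set_printoptions(precision=1,suppress=True)
ps={}
for n in ("top","scene"):
    p=viewer.get_image(n); save(p,n+"0.png"); ps[n]=p
    print(n,p["T"])
    for k in ["condenser","plain_can_a","stand","clamp","clip","jaw","pad_face","trigger_pad","release_tab"]:
        L=models.landmark_of(p,k)
        for d in L[:6]:
            u,v=d["location"]; print(n,k,round(d["conf"],2),np.array([u,v]),world(p,u,v) if 0<u<559 and 0<v<419 else None)
s=ctrl.get_obs();print(s)
E
```

```text
top [[  -0.     1.    -0.1  412.5]
 [  -1.    -0.    -0.   -21.5]
 [  -0.     0.1    1.  1287.8]
 [   0.     0.     0.     1. ]]
top condenser 0.56 [233.2 269.7] [372.8 136.8  49.7]
top condenser 0.55 [215.7 236.1] [470.9 187.7  60.1]
top condenser 0.5 [230.2 202.2] [571.9 147.2  51.1]
top condenser 0.38 [203.1 266.3] [382.5 226.   49.4]
top plain_can_a 0.66 [231.9 235.4] [472.8 139.7  62.4]
top plain_can_a 0.6 [178.6 232.2] [483.  301.1  49.5]
top plain_can_a 0.55 [192.4 236. ] [471.1 256.6  61.4]
top stand 0.66 [206.7 233. ] [481.8 220.8  27.1]
top clamp 0.96 [328.4 222.1] [ 514.8 -146.7   13.6]
top clip 0.55 [292.2 216.6] [531.8 -37.   14.7]
top pad_face 0.44 [317.3 221.4] [ 517.2 -113.2   11.5]
top trigger_pad 0.85 [382.7 223.4] [ 502.7 -290.5  110.2]
scene [[  -0.7   -0.6    0.4  996.4]
 [   0.7   -0.6    0.4  397.1]
 [  -0.     0.5    0.8 1077.6]
 [   0.     0.     0.     1. ]]
scene condenser 0.75 [369.1 257.6] [488.2 199.7  44.5]
scene condenser 0.66 [402.5 243.5] [398.6 231.   23.5]
scene condenser 0.6 [377.4 221.6] [381.  150.8   8.8]
scene condenser 0.52 [327.1 275.7] [583
[... 474 characters left out ...]
] [ 525.  -121.4   32.5]
scene pad_face 0.61 [251.2 189.2] [ 527.8 -120.6   43. ]
scene trigger_pad 0.53 [202.1 128.4] [ 508.4 -298.4  110.8]
scene release_tab 0.68 [346.9 201.4] [379.8  59.6   1.8]
scene release_tab 0.65 [209.4 173.8] [ 568.7 -220.2   57.1]
scene release_tab 0.52 [248.4 192.3] [ 537.9 -120.5   41. ]
{'t': 1.0, 'qpos': array([-1.3,  0.4,  1.6,  0. ,  1.1, -0. ]), 'qvel': array([-0.,  0.,  0.,  0., -0., -0.]), 'joint_torque': array([  0. , -54.5, -27.4,   0.1,   0. ,  -0. ]), 'ee_pos': array([ 164.2, -603. ,  193.6]), 'orientation': array([3.1, 0.4, 0. ]), 'ft_force': array([-0.8,  0.8,  0.3]), 'moment': array([ 0. , -0. ,  0.1]), 'grasp_force': 0.0, 'width': 87.966908666927}
```

```bash
python3 - <<'E'
from h import *
np.set_printoptions(precision=1,suppress=True)
p=viewer.get_image("top"); save(p,"topc.png",(150,160,410,310),3)
q=viewer.get_image("scene"); save(q,"scenec.png",(170,90,440,310),2.9)
np.savez("shots.npz",top=p["range_z"],rgb=p["pixels"])
# world map of heights from both
def cloud(p):
    h,w=p["range_z"].shape; u,v=np.meshgrid(np.arange(w),np.arange(h))
    K=np.array([[p["fx"],0,p["cx"]],[0,p["fy"],p["cy"]],[0,0,1.]])
    n=cv2.undistortPoints(np.stack([u,v],-1).reshape(-1,1,2).astype(float),K,np.array(p["dist_coeffs"],float))[:,0]
    z=p["range_z"].reshape(-1,1); c=np.hstack([n[:,:1]*z,-n[:,1:]*z,-z]); T=np.array(p["T"])
    return c@T[:3,:3].T+T[:3,3], z[:,0]>0, p["pixels"].reshape(-1,3)
for nm,im in (("top",p),("scene",q)):
    P,ok,C=cloud(im)
    for (x,y) in [(480,140),(480,197),(480,253),(480,309)]:
        m=ok&(np.hypot(P[:,0]-x,P[:,1]-y)<28)&(P[:,2]>54)
        A=P[m]; mm=A[:,2]>68
        print(nm,(x,y),m.sum(),A.mean(0),A[:,2].max(),"post",mm.sum(),A[mm].mean(0) if mm.any() else None)
    for name,b,zr in [("housing",(470,570,-260,-130),(102,125)),("hous96",(470,570,-260,-130),(88,103)),("trig",(470,560,-330,-255),(100,120)),("tab",(545,610,-250,-190),(50,64)),("jaw",(470,570,-140,-90),(46,64)),("clip",(490,580,-60,0),(44,60)),("plate",(440,610,-330,30),(8,17))]:
        m=ok&(P[:,0]>b[0])&(P[:,0]<b[1])&(P[:,1]>b[2])&(P[:,1]<b[3])&(P[:,2]>zr[0])&(P[:,2]<zr[1]); A=P[m]
        if m.sum()>5:
            r=cv2.minAreaRect(A[:,:2].astype(np.float32)); print(nm,name,m.sum(),A.mean(0),"lo",np.percentile(A,3,0),"hi",np.percentile(A,97,0),r)
E
```

```text
top (480, 140) 63 [469.1 142.   62.2] 70.19211798528272 post 1 [476.5 132.6  70.2]
top (480, 197) 65 [474.6 197.8  63.7] 77.4467007787573 post 6 [474.9 199.1  74.2]
top (480, 253) 64 [480.5 254.6  62.5] 67.17769620353306 post 0 None
top (480, 309) 58 [485.9 309.5  61.9] 67.08287559617361 post 0 None
top housing 73 [ 512.8 -235.3  109.5] lo [ 506.8 -257.2  103.3] hi [ 518.7 -212.9  114.1] ((512.9210205078125, -235.15565490722656), (49.8421516418457, 11.187103271484375), 86.6726303100586)
top hous96 139 [ 517.  -195.6   94. ] lo [ 499.6 -224.5   88.7] hi [ 534.4 -160.4  100.7] ((517.8690185546875, -192.76268005371094), (71.93094635009766, 35.0752067565918), 84.01274871826172)
top trig 174 [ 507.6 -292.4  111.5] lo [ 492.6 -315.8  106.2] hi [ 520.7 -259.6  118. ] ((506.7568359375, -285.8455505371094), (61.05036926269531, 28.61922264099121), 89.3043212890625)
top tab 104 [ 563.  -218.1   55.9] lo [ 549.9 -233.8   51.5] hi [ 576.3 -192.7   61.8] ((563.560546875, -213.12013244628906), (47.06684112548828, 27.404970169067383), 86.73495483398438)
top jaw 91 [ 523.  -129.6   54.6] lo [ 502.  -
[... 1436 characters left out ...]
   50.8] hi [ 577.2 -191.7   60.6] ((565.044677734375, -214.77447509765625), (49.75016784667969, 27.53066062927246), 83.6674575805664)
scene jaw 155 [ 526.  -129.3   52.8] lo [ 504.3 -139.    46.5] hi [ 547.1 -119.7   57.6] ((524.9158325195312, -128.89019775390625), (20.829967498779297, 46.20847702026367), 87.71788787841797)
scene clip 251 [534.2 -36.6  50.6] lo [501.3 -57.4  44.8] hi [566.8 -23.6  55.2] ((532.8060302734375, -42.43739318847656), (37.55453109741211, 71.8514404296875), 85.37234497070312)
scene plate 1111 [ 536.5 -105.    12. ] lo [ 493.7 -221.4    8.5] hi [570.5  -9.9  16.1] ((531.6251831054688, -125.20033264160156), (100.1996078491211, 244.41184997558594), 4.0728325843811035)
```

View pics/topc.png

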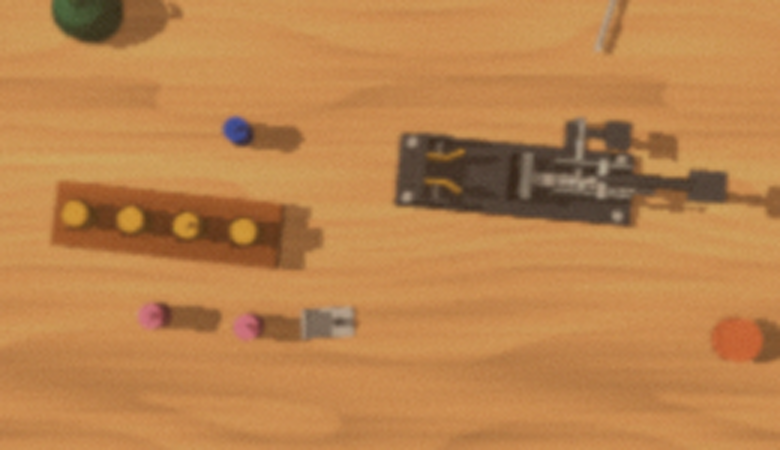

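View pics/scenec.png

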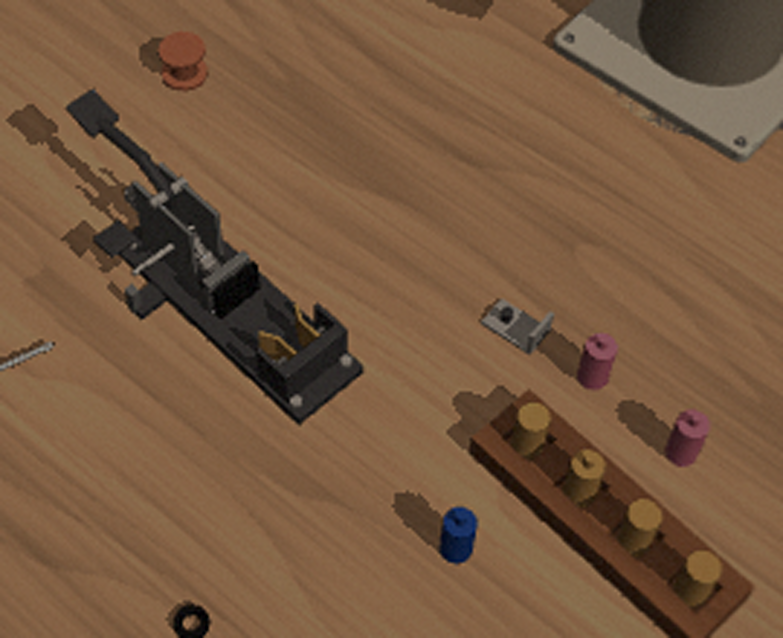

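Possible confusions in the top view: brass cans at about (175,231), (193,233), (212,235) and (231,237), the blue can at (229,203), and the pink ones at (201,265) and (232,269). Only the brass one at (212,235) has a post: its depth reads about 75 there, and the post shows at (588,460) in the scene crop. I'll go over the clamp first for close wrist views.

{"op": "play_rows", "data": {
  "dp": [
    [20, 28, 10],
    [20, 28, 10],
    [20, 28, 10],
    [20, 28, 10],
    [20, 28, 10],
    [20, 28, 10],
    [20, 28, 10],
    [20, 28, 10]
  ],
  "yaw": [4.4, 4.4, 4.4, 4.4, 4.4, 4.4, 4.4, 4.4]
}}

```text
t: 1.77
ee_pos: [324.8, -377.6, 274.2]
orientation: [2.84, 1.343, 0.0]
ft_force: [0.6, -1.4, 0.6]
width: 87.9
grasp_force: 0.0
```

{"op": "play_rows", "data": {
  "dp": [
    [20, 28, 10],
    [20, 28, 10],
    [20, 28, 10],
    [20, 28, 10],
    [20, 28, 10],
    [20, 28, 10],
    [20, 28, 10],
    [20, 28, 10]
  ],
  "yaw": [4.4, 4.4, 4.4, 4.4, 4.4, 4.4, 4.4, 4.4]
}}

```text
t: 2.43
ee_pos: [484.9, -153.4, 354.3]
orientation: [2.3, 2.139, 0.0]
ft_force: [1.0, -0.5, -0.2]
width: 87.7
grasp_force: 0.0
```

```bash
cat >> h.py <<'E'
from scipy.spatial.transform import Rotation as Ro
def wrist():
    s=ctrl.get_obs(); p=viewer.get_image("wrist")
    M=np.eye(4); M[:3,:3]=Ro.from_rotvec(s["orientation"]).as_matrix(); M[:3,3]=s["ee_pos"]
    p["T"]=M@np.array(p["hand_eye"]); return s,p
def show(s):
    R=Ro.from_rotvec(s["orientation"]).as_matrix()
    print("t %.2f"%s["t"],"tcp",np.round(s["ee_pos"],1),"ydeg %.2f tilt %.2f"%(np.degrees(np.arctan2(R[1,1],R[0,1])),np.degrees(np.arccos(-R[2,2]))),"F",np.round(s["ft_force"],1),"w %.1f g %.1f"%(s["width"],s["grasp_force"]),"q",np.round(s["qpos"],2))
E
python3 - <<'E'
from h import *
np.set_printoptions(precision=1,suppress=True)
s,p=wrist(); show(s); print(p["hand_eye"]); save(p,"w1.png")
for k in ["clip","clamp","jaw","pad_face","trigger_pad","release_tab"]:
    for d in models.landmark_of(p,k)[:3]:
        u,v=d["location"]; print(k,round(d["conf"],2),np.array([u,v]),world(p,u,v) if 0<u<559 and 0<v<419 else None)
E
```

```text
t 2.43 tcp [ 484.9 -153.4  354.3] ydeg -4.15 tilt 0.03 F [ 1.  -0.5 -0.2] w 87.7 g 0.0 q [-0.3  0.1  1.7 -0.   1.4 -0.3]
[[   0.     1.     0.3   70.3]
 [   1.    -0.    -0.     0.4]
 [  -0.     0.3   -1.  -192.1]
 [   0.     0.     0.     1. ]]
clip 0.79 [303.6 100.2] [527.6 -52.3  12.7]
clip 0.72 [302.8 267.8] [ 506.2 -299.4  113. ]
clamp 0.75 [304.  157.5] [ 521.3 -141.9   41.9]
jaw 0.92 [304.4 157.9] [ 521.9 -142.6   42.1]
pad_face 0.58 [304.9 144.7] [ 523.1 -121.    52.8]
trigger_pad 0.72 [303.6 264.9] [ 507.7 -295.2  112. ]
trigger_pad 0.5 [438.2  33.6] [753.3  40.3   0.7]
release_tab 0.74 [334.5 205.5] [ 565.3 -220.6   57.7]
```

View pics/w1.png

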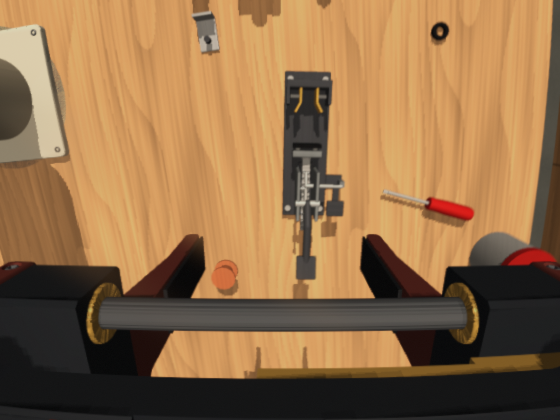

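The wrist view shows the trigger plate at (306,267), the release tab at (335,208), the jaw at (307,154), and the clip with brass cheeks at (300,100) and (318,100). Next I'll fit the clamp pose from this depth image.

```bash
cat >> h.py <<'E'
def cloud(p):
    h,w=p["range_z"].shape; u,v=np.meshgrid(np.arange(w),np.arange(h))
    K=np.array([[p["fx"],0,p["cx"]],[0,p["fy"],p["cy"]],[0,0,1.]])
    n=cv2.undistortPoints(np.stack([u,v],-1).reshape(-1,1,2).astype(float),K,np.array(p["dist_coeffs"],float))[:,0]
    z=p["range_z"].reshape(-1,1); c=np.hstack([n[:,:1]*z,-n[:,1:]*z,-z]); T=np.array(p["T"])
    P=c@T[:3,:3].T+T[:3,3]; return P[z[:,0]>0],p["pixels"].reshape(-1,3)[z[:,0]>0]
def seg(P,b,z):
    return P[(P[:,0]>b[0])&(P[:,0]<b[1])&(P[:,1]>b[2])&(P[:,1]<b[3])&(P[:,2]>z[0])&(P[:,2]<z[1])]
E
python3 - <<'E'
from h import *
np.set_printoptions(precision=1,suppress=True)
s,p=wrist(); P,C=cloud(p)
print("table z",np.median(seg(P,(400,460,-200,0),(-20,20))[:,2]))
th=np.radians(-5.3); ey=np.array([-np.sin(th),np.cos(th)]); ex=np.array([np.cos(th),np.sin(th)])
o=np.array([521.5,-142.5])
for n,b,z in [("trig",(480,535,-320,-278),(100,122)),("tab",(548,590,-240,-203),(48,66)),("hous",(480,560,-235,-150),(88,101)),("jaw",(480,570,-142,-100),(46,62)),("clip",(480,580,-65,10),(42,60)),("bed",(460,590,-255,15),(7,18))]:
    A=seg(P,b,z)
    if len(A)<8: print(n,len(A));continue
    L=np.c_[(A[:,:2]-o)@ex,(A[:,:2]-o)@ey]
    print(n,len(A),"rect",np.array(cv2.minAreaRect(A[:,:2].astype(np.float32))[0]),cv2.minAreaRect(A[:,:2].astype(np.float32))[1:],"local lo",np.percentile(L,2,0),"hi",np.percentile(L,98,0),"z",np.median(A[:,2]))
    if n=="bed":
        for y0 in range(-100,140,30):
            m=abs(L[:,1]-y0)<12
            if m.sum()>5: print(y0,m.sum(),np.percentile(L[m,0],[2,98]))
E
```

```text
table z 0.8880165204814148
trig 487 rect [ 510.2 -297.9] ((40.776947021484375, 29.616256713867188), 81.96249389648438) local lo [ -11.1 -174.7] hi [  16.8 -137.2] z 112.67357002290095
tab 310 rect [ 565.4 -220.5] ((34.64924240112305, 28.176761627197266), 85.1200180053711) local lo [ 37.5 -90.7] hi [ 63.8 -57.9] z 57.62310372884289
hous 500 rect [ 519.8 -194.9] ((73.94508361816406, 34.53489303588867), 84.76708221435547) local lo [-13.6 -86.5] hi [ 19.4 -17.1] z 94.67234588450071
jaw 320 rect [ 525.  -130.1] ((19.395606994628906, 44.73405456542969), 84.176025390625) local lo [-18.8   3.4] hi [24.2 21.9] z 55.3756083240188
clip 611 rect [532.8 -46.1] ((40.35031509399414, 67.27273559570312), 85.80427551269531) local lo [-30.1  81.5] hi [ 35.1 116.7] z 52.62210201347921
bed 3999 rect [ 539.3 -129.1] ((240.03292846679688, 101.45318603515625), 85.64273834228516) local lo [-33.  -95.4] hi [ 49.7 132.2] z 12.916274749875356
-100 145 [-32.4  38.7]
-70 266 [-32.8  38.8]
-40 396 [-33.2  65.1]
-10 398 [-33.8  39. ]
20 410 [-32.6  39.2]
50 665 [-32.9  37.8]
80 539 [-33.5  36.8]
110 170 [-34.   29.9]
```

{"op": "play_rows", "data": {
  "dp": [
    [-7, 36, 0],
    [-7, 36, 0],
    [-7, 36, 0],
    [-7, 36, 0],
    [-7, 36, 0],
    [0, 36, -8],
    [0, 36, -8],
    [0, 36, -8]
  ],
  "yaw": [0, 0, 0, 0, 0, 0, 0, -1.6]
}}

```text
t: 3.5
ee_pos: [448.8, 133.5, 329.4]
orientation: [2.336, 2.1, 0.001]
ft_force: [0.7, -0.3, -0.5]
width: 87.7
grasp_force: 0.0
```

```bash
python3 - <<'E'
from h import *
np.set_printoptions(precision=1,suppress=True)
s,p=wrist(); show(s); save(p,"w2.png",(130,30,430,255),2.6); P,C=cloud(p)
for c in [(470,142),(476,198),(482,254),(488,309)]:
    A=seg(P,(c[0]-24,c[0]+24,c[1]-24,c[1]+24),(54,90)); B=A[A[:,2]>67]
    if len(A): print(c,len(A),(A.max(0)+A.min(0))/2,A.mean(0),"post",len(B),B.mean(0) if len(B) else None)
for k in ["condenser"]:
    for d in models.landmark_of(p,k)[:6]: print(k,round(d["conf"],2),np.array(d["location"]))
E
```

```text
t 3.50 tcp [448.8 133.5 329.4] ydeg -6.10 tilt 0.04 F [ 0.7 -0.3 -0.5] w 87.7 g 0.0 q [ 0.3  0.   1.8 -0.   1.3  0.4]
(470, 142) 249 [471.4 141.3  60.3] [471.4 141.7  62.6] post 0 None
(476, 198) 253 [477.2 196.7  67.5] [477.  196.6  64.1] post 29 [477.2 195.8  73.1]
(482, 254) 278 [482.8 251.8  61. ] [482.8 251.8  62.7] post 0 None
(488, 309) 300 [488.2 307.3  59.8] [487.9 306.9  62.5] post 0 None
condenser 0.91 [356.1 142.5]
condenser 0.75 [240.3 104.8]
condenser 0.51 [240.8 166.9]
condenser 0.5 [295.6 124.8]
```

View pics/w2.png

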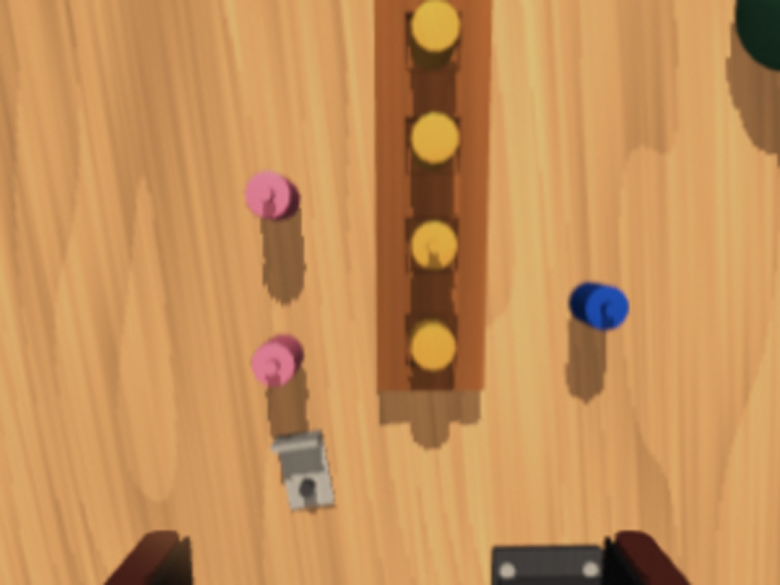

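The condenser post shows on the second can from the near end, at crop (433,245), which is about (477.1, 196.7) in the world. The other brass cans have plain tops. The choice is confirmed, so I'll descend.

{"op": "play_rows", "data": {
  "dp": [
    [3.5, 8, -28],
    [3.5, 8, -28],
    [3.5, 8, -28],
    [3.5, 8, -28],
    [3.5, 8, -28],
    [3.5, 8, -28],
    [3.5, 8, -28],
    [3.5, 7, -18]
  ],
  "yaw": [0.4, 0, 0, 0, 0, 0, 0, 0]
}}

```text
t: 4.27
ee_pos: [476.5, 194.2, 113.1]
orientation: [-2.328, -2.108, 0.005]
ft_force: [0.7, 0.9, 0.1]
width: 88.0
grasp_force: 0.0
```

```bash
python3 - <<'E'
from h import *
np.set_printoptions(precision=1,suppress=True)
s,p=wrist(); show(s); P,C=cloud(p)
for c in [(477,197),(483,252)]:
    A=seg(P,(c[0]-24,c[0]+24,c[1]-24,c[1]+24),(56,90)); B=A[A[:,2]>67]
    if len(A): print(c,len(A),(A.max(0)+A.min(0))/2,A.mean(0),"post",len(B),B.mean(0) if len(B) else None)
E
```

```text
t 4.27 tcp [476.5 194.2 113.1] ydeg -5.69 tilt 0.17 F [0.7 0.9 0.1] w 88.0 g 0.0 q [ 0.4  0.4  1.9 -0.   0.8  0.5]
(477, 197) 794 [477.2 196.9  65.7] [477.1 198.1  63.9] post 102 [477.  197.2  72.4]
(483, 252) 862 [482.5 252.3  62.8] [482.6 252.4  62.9] post 0 None
```

{"op": "play_rows", "data": {
  "dp": [
    [0, 0, -20],
    [0, 0, -20],
    [0, 0, -20],
    [0, 0, -12],
    [0, 0, -8],
    [0, 0, -2],
    [0, 0, 0]
  ],
  "yaw": [0, 0, 0, 0, 0, 0, 0]
}}

```text
t: 4.9
ee_pos: [477.5, 195.2, 33.8]
orientation: [-2.328, -2.11, 0.0]
ft_force: [-0.1, 0.3, -0.3]
width: 87.7
grasp_force: 0.0
```

{"op": "play_rows", "data": {
  "dp": [
    [0, 0, 0],
    [0, 0, 0],
    [0, 0, 0],
    [0, 0, 0],
    [0, 0, 0],
    [0, 0, 0],
    [0, 0, 0],
    [0, 0, 0]
  ],
  "yaw": [0, 0, 0, 0, 0, 0, 0, 0],
  "gripper": 1
}}

```text
t: 5.57
ee_pos: [477.2, 196.0, 33.6]
orientation: [2.327, 2.111, 0.0]
ft_force: [-0.3, 0.4, 0.5]
width: 38.1
grasp_force: 0.0
```

{"op": "play_rows", "data": {
  "dp": [
    [0, 0, 0],
    [0, 0, 0],
    [0, 0, 0],
    [0, 0, 0],
    [0, 0, 0],
    [0, 0, 0]
  ],
  "yaw": [0, 0, 0, 0, 0, 0]
}}

```text
t: 6.07
ee_pos: [477.1, 196.0, 33.5]
orientation: [-2.327, -2.111, 0.0]
ft_force: [-0.5, 0.1, -0.1]
width: 6.3
grasp_force: 30.1
```

{"op": "play_rows", "data": {
  "dp": [
    [0, 0, 5],
    [0, 0, 10],
    [0, 0, 15],
    [0, 0, 15],
    [0, 0, 15],
    [0, 0, 15],
    [0, 0, 10],
    [0, 0, 5]
  ],
  "yaw": [0, 0, 0, 0, 0, 0, 0, 0]
}}

```text
t: 6.73
ee_pos: [478.1, 196.3, 125.6]
orientation: [2.326, 2.11, 0.004]
ft_force: [-0.3, 0.3, -0.8]
width: 6.4
grasp_force: 30.0
```

```bash
python3 - <<'E'
from h import *
np.set_printoptions(precision=1,suppress=True)
s,p=wrist(); show(s); P,C=cloud(p); z=s["ee_pos"]
A=seg(P,(z[0]-30,z[0]+30,z[1]-30,z[1]+30),(z[2]+20,z[2]+60)); print(len(A),np.percentile(A[:,2],[5,50,90,99]))
B=A[A[:,2]>A[:,2].max()-8]; print("post",len(B),B.mean(0))
E
```

```text
t 6.73 tcp [478.1 196.3 125.6] ydeg -5.57 tilt 0.16 F [-0.3  0.3 -0.8] w 6.4 g 30.0 q [ 0.4  0.4  1.9 -0.   0.9  0.5]
1631 [149.8 164.8 180.7 185.3]
post 263 [479.6 206.5 181.9]
```

```bash
python3 - <<'E'
from h import *
s,p=wrist(); save(p,"w3.png")
q=viewer.get_image("scene"); save(q,"s3.png",(300,130,500,330),2.9)
E
```

```text
(no output)
```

View pics/w3.png

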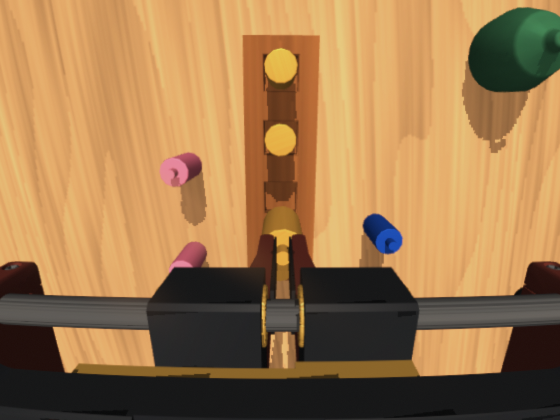

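View pics/s3.png

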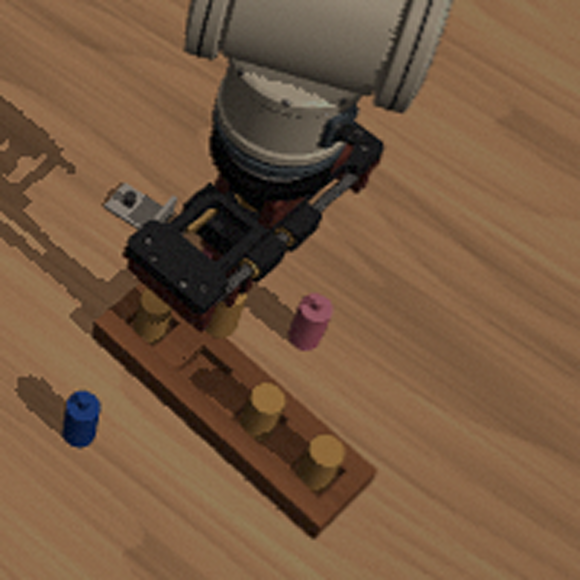

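```bash
python3 - <<'E'
from h import *
np.set_printoptions(precision=1,suppress=True)
s,p=wrist(); show(s); save(p,"w4.png",(220,190,340,290),6.6)
P,C=cloud(p); C=C.astype(int); z=s["ee_pos"]
m=(C[:,0]>C[:,2]+50)&(C[:,0]>90)&(C[:,1]>0.6*C[:,0])&(abs(P[:,0]-z[0])<60)&(abs(P[:,1]-z[1])<60)&(P[:,2]>80)
A=P[m]
for k in range(80,230,8):
    B=A[(A[:,2]>=k)&(A[:,2]<k+8)]
    if len(B)>3: print(k,len(B),B.min(0)-z,B.max(0)-z)
E
```

```text
t 6.88 tcp [477.3 196.  123.8] ydeg -5.57 tilt 0.04 F [ 0.1  0.5 -0.8] w 6.4 g 30.0 q [ 0.4  0.4  1.9 -0.   0.9  0.5]
104 90 [-12.2   3.  -18.9] [ 12.5  13.8 -11.8]
112 108 [-11.9   5.3 -11.7] [12.1 13.8 -3.9]
120 128 [-11.9   1.8  -3.8] [12.9 13.7  4.1]
128 147 [-11.7   3.9   4.2] [12.6 13.7 12.1]
136 150 [-11.2   5.7  12.2] [12.3 13.5 20.1]
144 162 [ -9.1 -11.8  20.2] [11.5 13.6 28.1]
152 420 [ -5.7 -12.   28.2] [ 9.1 13.7 36. ]
160 174 [-2.4 -3.4 36.4] [ 3.9  4.7 41. ]
168 14 [-3.6 -9.7 45.5] [-2.2  5.3 50.1]
192 4 [14.7  8.6 68.5] [15.5  9.9 69.2]
208 13 [ -5.4 -11.1  86.2] [ 2.9 -8.8 89.9]
216 10 [ -5.5 -11.7  97.8] [-5.  -7.2 99.5]
```

View pics/w4.png

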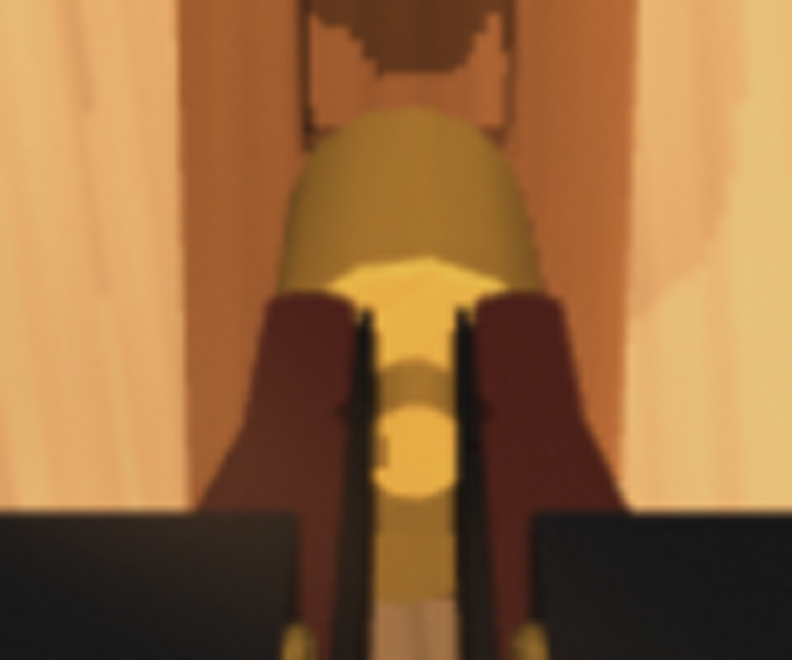

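```bash
python3 - <<'E'
from h import *
np.set_printoptions(precision=1,suppress=True)
print("off",ctrl.grasp_offset)
s,p=wrist(); z=s["ee_pos"]
for (u,v) in [(262,240),(270,237),(301,240),(266,236),(298,236),(276,250),(289,250),(258,260),(305,260),(282,258),(282,235)]: print((u,v),p["pixels"][v,u],world(p,u,v)-z)
E
```

```text
off 18.700000000000003
(262, 240) [79 37 27] [-8.9 11.7 39.6]
(270, 237) [76 33 26] [-4.9 11.4 35.5]
(301, 240) [74 31 24] [11.2 10.  40.2]
(266, 236) [77 34 26] [-7.1 11.4 33.5]
(298, 236) [75 32 25] [10.   9.8 33.7]
(276, 250) [46 32 17] [-1.9  7.7 45.1]
(289, 250) [38 28 17] [ 4.6  6.9 44.6]
(258, 260) [90 47 32] [-9.2 11.4 63.4]
(305, 260) [75 32 25] [11.6  9.7 64. ]
(282, 258) [230 172  69] [ 0.5  0.6 39.7]
(282, 235) [231 178  72] [ 1.3  9.6 29.4]
```

The fingers hold the can by its terminal post, with the can upright. The fingertips end about 30 mm above the reported TCP. The post grip is sound and the can hangs vertical, so I'll carry it this way and allow for the offset. First I go sideways, then down.

{"op": "play_rows", "data": {
  "dp": [
    [3, -15, 0],
    [5, -27, 0],
    [5, -27, 0],
    [5, -27, 0],
    [5, -27, 0],
    [5, -27, 0],
    [5, -27, 0],
    [5, -27, 0]
  ],
  "yaw": [0.3, 0, 0, 0, 0, 0, 0, 0]
}}

```text
t: 7.65
ee_pos: [514.6, -9.3, 122.6]
orientation: [-2.32, -2.116, 0.002]
ft_force: [-0.9, -0.4, -1.9]
width: 6.7
grasp_force: 30.1
```

{"op": "play_rows", "data": {
  "dp": [
    [5, -27, 0],
    [5, -27, 0],
    [3, -15, 0],
    [1, -8, 0],
    [0, -3.5, 0],
    [0, 0, -5],
    [0, 0, -10],
    [0, 0, -10]
  ],
  "yaw": [0, 0, 0, 0, 0, 0, 0, 0]
}}

```text
t: 8.32
ee_pos: [528.9, -87.6, 97.6]
orientation: [-2.32, -2.118, -0.0]
ft_force: [0.2, 0.1, -1.8]
width: 6.4
grasp_force: 30.1
```

```bash
python3 - <<'E'
from h import *
np.set_printoptions(precision=1,suppress=True)
s,p=wrist(); show(s); z=s["ee_pos"]; save(p,"w5.png",(180,60,420,260),3.3)
P,C=cloud(p)
th=np.radians(-5.3); ey=np.array([-np.sin(th),np.cos(th)]); ex=np.array([np.cos(th),np.sin(th)]); o=np.array([521.5,-142.5])
for n,b,zr in [("clip",(490,580,-66,-5),(44,60)),("bed",(480,580,-20,5),(7,18)),("tall",(480,590,-66,-10),(18,60))]:
    A=seg(P,b,zr)
    if len(A)>5:
        L=np.c_[(A[:,:2]-o)@ex,(A[:,:2]-o)@ey]; print(n,len(A),L.min(0),L.max(0),np.percentile(L,[2,98],0),np.median(A[:,2]))
        if n=="clip":
            for x0 in range(-32,40,4):
                m=abs(L[:,0]-x0)<2
                if m.sum()>3: print(x0,m.sum(),np.percentile(L[m,1],[3,97]))
E
```

```text
t 8.32 tcp [528.9 -87.6  97.6] ydeg -5.21 tilt 0.01 F [ 0.2  0.1 -1.8] w 6.4 g 30.1 q [-0.2  0.4  1.9  0.   0.8 -0.1]
clip 2332 [-31.6  75.5] [ 36.8 118.1] [[-30.4  80.8]
 [ 35.8 117.4]] 52.594768531150876
-32 82 [ 83.2 115.9]
-28 279 [ 83.  116.6]
-24 86 [106.3 117.3]
-20 89 [106.3 117.3]
-16 92 [ 76.3 117.3]
-12 194 [ 78.  117.4]
-8 173 [ 84.6 117.4]
-4 85 [106.3 118. ]
0 102 [106.3 118. ]
4 84 [106.3 118. ]
8 100 [106.3 118. ]
12 111 [ 89.3 118. ]
16 200 [ 80.6 117.4]
20 102 [ 79.6 117.4]
24 80 [106.4 117.4]
28 88 [106.4 117.4]
32 223 [ 83.6 116.8]
36 162 [ 83.3 116.8]
bed 1171 [-34.5 120.2] [ 39.4 134.6] [[-32.7 121.9]
 [ 36.7 134.4]] 13.016086953123704
tall 2883 [-31.6  75.5] [ 36.8 125.2] [[-30.3  81.2]
 [ 35.7 118. ]] 52.324562465404455
```

View pics/w5.png

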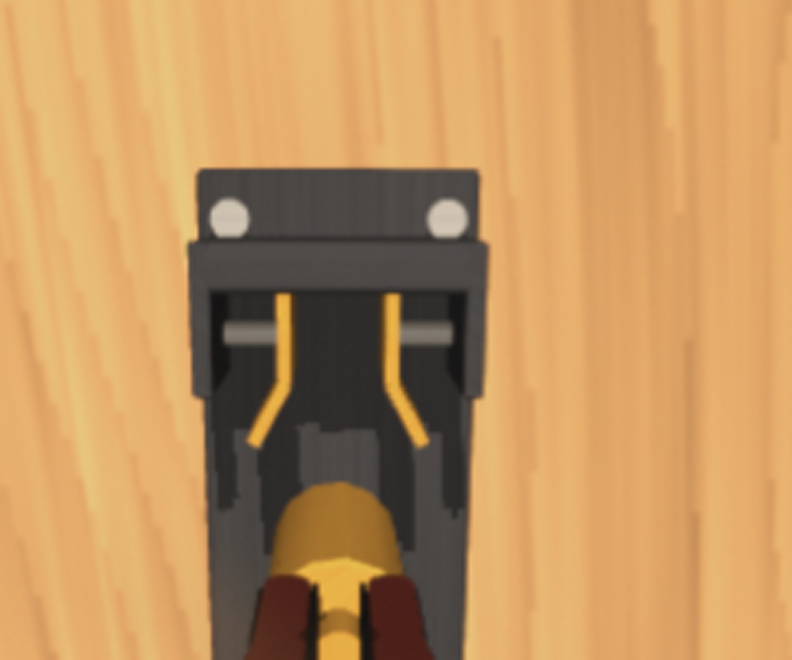

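The clip's back wall is at local y of about 106 and the can is centred on the mouth. I'll shift 6 mm back, which puts the can at about clip y = -44, and lower it.

{"op": "play_rows", "data": {
  "dp": [
    [-0.5, -6, 0],
    [0, 0, -15],
    [0, 0, -15],
    [0, 0, -15],
    [0, 0, -10],
    [0, 0, -5],
    [0, 0, -2],
    [0, 0, 0]
  ],
  "yaw": [0, 0, 0, 0, 0, 0, 0, 0]
}}

```text
t: 9.03
ee_pos: [528.7, -94.5, 36.4]
orientation: [-2.321, -2.117, 0.0]
ft_force: [-0.5, 0.0, -1.0]
width: 6.3
grasp_force: 30.1
```

{"op": "play_rows", "data": {
  "dp": [
    [0, 0, -1],
    [0, 0, 0],
    [0, 0, 0]
  ],
  "yaw": [0, 0, 0]
}}

```text
t: 9.28
ee_pos: [529.1, -94.6, 36.2]
orientation: [2.321, 2.116, 0.001]
ft_force: [0.1, -0.0, -1.7]
width: 6.8
grasp_force: 30.1
```

{"op": "play_rows", "data": {
  "dp": [
    [0, 0, -1],
    [0, 0, 0],
    [0, 0, 0]
  ],
  "yaw": [0, 0, 0]
}}

```text
t: 9.53
ee_pos: [528.8, -94.5, 34.7]
orientation: [2.321, 2.117, 0.0]
ft_force: [-1.5, 0.1, -1.2]
width: 6.6
grasp_force: 30.1
```

{"op": "play_rows", "data": {
  "dp": [
    [0, 0, -1],
    [0, 0, 0],
    [0, 0, 0]
  ],
  "yaw": [0, 0, 0]
}}

```text
t: 9.78
ee_pos: [528.7, -94.5, 33.5]
orientation: [-2.321, -2.117, 0.0]
ft_force: [0.0, -0.8, -0.5]
width: 6.6
grasp_force: 30.0
```

{"op": "play_rows", "data": {
  "dp": [
    [0, 0, -0.7],
    [0, 0, 0],
    [0, 0, 0]
  ],
  "yaw": [0, 0, 0]
}}

```text
t: 10.03
ee_pos: [528.8, -94.6, 33.4]
orientation: [2.321, 2.117, 0.0]
ft_force: [-1.3, 0.4, 5.4]
width: 6.5
grasp_force: 30.4
```

{"op": "play_rows", "data": {
  "dp": [
    [0, 0, 0],
    [0, 0, 0],
    [0, 0, 0],
    [0, 0, 0],
    [0, 0, 0],
    [0, 0, 0]
  ],
  "yaw": [0, 0, 0, 0, 0, 0],
  "gripper": 0.65
}}

```text
t: 10.53
ee_pos: [528.7, -94.5, 32.9]
orientation: [2.321, 2.117, -0.0]
ft_force: [-1.6, -0.3, 3.9]
width: 30.3
grasp_force: 2.1
```

{"op": "play_rows", "data": {
  "dp": [
    [0, 0, 3],
    [0, 0, 7],
    [0, 0, 15],
    [0, 0, 30],
    [0, 0, 35],
    [0, 0, 35],
    [0, 0, 30],
    [0, 0, 10]
  ],
  "yaw": [0, 0, 0, 0, 0, 0, 0, 0]
}}

```text
t: 11.2
ee_pos: [530.8, -95.0, 202.8]
orientation: [2.317, 2.113, 0.006]
ft_force: [0.5, -0.2, -0.0]
width: 30.8
grasp_force: 0.0
```

```bash
python3 - <<'E'
from h import *
np.set_printoptions(precision=1,suppress=True)
s,p=wrist(); show(s); P,C=cloud(p)
th=np.radians(-5.3); ey=np.array([-np.sin(th),np.cos(th)]); ex=np.array([np.cos(th),np.sin(th)]); o=np.array([521.5,-142.5])
A=seg(P,(505,555,-120,-68),(57,66)); B=seg(P,(515,545,-108,-78),(67,80))
for n,A in (("can",A),("post",B)):
    L=np.c_[(A[:,:2]-o)@ex,(A[:,:2]-o)@ey]; print(n,len(A),L.min(0),L.max(0),L.mean(0),np.median(A[:,2]))
E
```

```text
t 11.20 tcp [530.8 -95.  202.8] ydeg -5.27 tilt 0.39 F [ 0.5 -0.2 -0. ] w 30.8 g 0.0 q [-0.2  0.3  1.8 -0.   1.  -0.1]
can 383 [-9.1 37.3] [15.8 61.9] [ 2.9 50.1] 62.7919490306254
post 52 [-0.3 45.4] [ 6.  53.3] [ 2.9 49.7] 72.89209734101433
```

The can stands at local (2.9, 49.7), in line with the clip axis (2.6). Next I close the fingers and go over the trigger plate.

{"op": "play_rows", "data": {
  "dp": [
    [-2, -22, 0],
    [-2.5, -27, 0],
    [-2.5, -27, -8],
    [-2.5, -27, -8],
    [-2.5, -27, -8],
    [-2.5, -27, -8],
    [-2.5, -27, -8],
    [-2, -20, -7]
  ],
  "yaw": [0, 0, 0, 0, 0, 0, 0, 0],
  "gripper": 1
}}

```text
t: 11.92
ee_pos: [508.2, -299.9, 148.5]
orientation: [-2.32, -2.114, 0.002]
ft_force: [0.3, 0.2, 0.8]
width: 0.5
grasp_force: 0.0
```

{"op": "play_rows", "data": {
  "dp": [
    [0, 0, -15],
    [0, 0, -15],
    [0, 0, -10],
    [0, 0, -5],
    [0, 0, 0]
  ],
  "yaw": [0, 0, 0, 0, 0]
}}

```text
t: 12.33
ee_pos: [508.5, -297.5, 103.9]
orientation: [-2.318, -2.115, 0.002]
ft_force: [-0.4, -1.4, -0.9]
width: 0.7
grasp_force: 0.0
```

```bash
python3 - <<'E'
from h import *
np.set_printoptions(precision=1,suppress=True)
s,p=wrist(); show(s); P,C=cloud(p); z=s["ee_pos"]
q=viewer.get_image("scene"); save(q,"s6.png",(150,60,330,220),4)
A=seg(P,(480,535,-330,-270),(100,135))
for k in range(100,135,5):
    B=A[(A[:,2]>=k)&(A[:,2]<k+5)]
    if len(B): print(k,len(B),B.min(0),B.max(0))
E
```

```text
t 12.33 tcp [ 508.5 -297.5  103.9] ydeg -5.25 tilt 0.21 F [-0.4 -1.4 -0.9] w 0.7 g 0.0 q [-0.6  0.5  1.8  0.   0.9 -0.5]
105 466 [ 495.3 -298.1  105.5] [ 525.6 -270.3  110. ]
110 1174 [ 493.9 -314.5  110. ] [ 525.3 -270.   114.9]
115 24 [ 495.5 -314.7  115. ] [ 523.2 -302.1  116.6]
130 17 [ 502.3 -288.7  133. ] [ 518.6 -286.2  135. ]
```

View pics/s6.png

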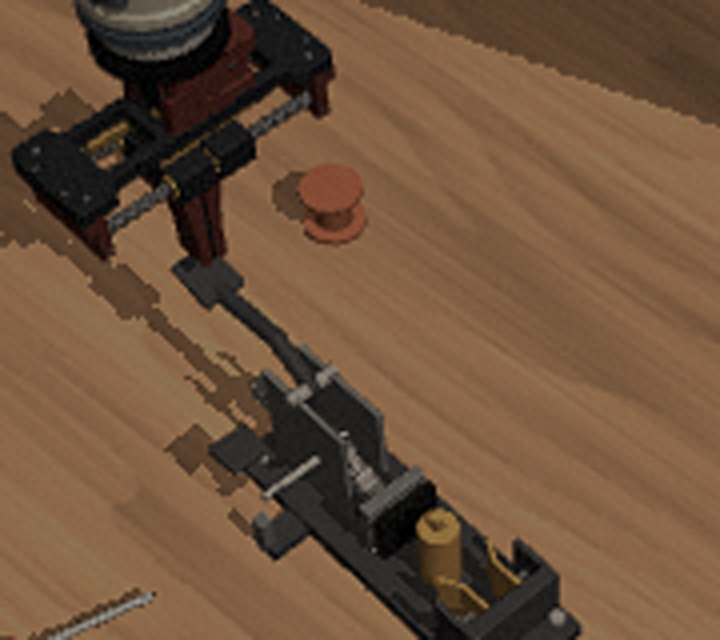

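The fingertips end 29 mm above the reported TCP, so contact should come at a TCP z of about 83. The scene crop shows the can upright at (440,540) and the jaw fully back. First stroke.

{"op": "play_rows", "data": {
  "dp": [
    [0, 0, -14],
    [0, 0, -8],
    [0, 0, -8],
    [0, 0, -8],
    [0, 0, -8],
    [0, 0, -7],
    [0, 0, -4],
    [0, 0, 0]
  ],
  "yaw": [0, 0, 0, 0, 0, 0, 0, 0]
}}

```text
t: 13.1
ee_pos: [509.6, -298.3, 48.0]
orientation: [-2.321, -2.116, 0.0]
ft_force: [1.0, -0.6, 3.0]
width: 0.3
grasp_force: 1.6
```

{"op": "play_rows", "data": {
  "dp": [
    [0, 0, -3],
    [0, 0, -2],
    [0, 0, 0]
  ],
  "yaw": [0, 0, 0]
}}

```text
t: 13.35
ee_pos: [509.7, -298.4, 43.7]
orientation: [-2.321, -2.117, -0.0]
ft_force: [0.4, 1.1, 3.6]
width: 0.7
grasp_force: 1.6
```

{"op": "play_rows", "data": {
  "dp": [
    [0, 0, -2],
    [0, 0, -1],
    [0, 0, 0]
  ],
  "yaw": [0, 0, 0]
}}

```text
t: 13.6
ee_pos: [509.7, -298.5, 40.8]
orientation: [2.321, 2.117, 0.0]
ft_force: [0.4, 0.8, 4.0]
width: 0.4
grasp_force: 1.8
```

```bash
cat >> h.py <<'E'
def jawcan():
    th=np.radians(-5.3); ey=np.array([-np.sin(th),np.cos(th)]); ex=np.array([np.cos(th),np.sin(th)]); o=np.array([521.5,-142.5])
    for nm in ("wrist","scene"):
        if nm=="wrist": s,p=wrist(); show(s)
        else: p=viewer.get_image("scene")
        P,C=cloud(p); L=np.c_[(P[:,:2]-o)@ex-2.7,(P[:,:2]-o)@ey,P[:,2]]
        A=seg(L,(-22,22,0,80),(48,59.5)); m=(abs(A[:,0])>15)&(A[:,1]<78); J=A[m]
        B=seg(L,(-7,7,25,115),(66,80))
        if len(J): print(nm,"jaw front y",np.percentile(J[:,1],[2,50,96]).round(1),len(J),end=" ")
        if len(B): print("post",len(B),B.mean(0).round(1))
        else: print()
E
python3 -c "
from h import *
jawcan()"
```

```text
t 13.60 tcp [ 509.7 -298.5   40.8] ydeg -5.27 tilt 0.01 F [0.4 0.8 4. ] w 0.4 g 1.8 q [-0.55  0.58  1.79  0.    0.77 -0.46]

scene jaw front y [14.5 23.8 75.2] 51 post 13 [ 0.6 51.1 70.5]
```

{"op": "play_rows", "data": {
  "dp": [
    [0, 0, 12],
    [0, 0, 14],
    [0, 0, 14],
    [0, 0, 7],
    [0, 0, 0],
    [0, 0, 0]
  ],
  "yaw": [0, 0, 0, 0, 0, 0]
}}

```text
t: 14.2
ee_pos: [509.7, -298.6, 88.2]
orientation: [2.321, 2.117, 0.0]
ft_force: [0.4, 0.2, 0.6]
width: 0.5
grasp_force: 0.0
```

```bash
python3 -c "
from h import *
jawcan()"
```

```text
t 14.20 tcp [ 509.7 -298.6   88.2] ydeg -5.27 tilt 0.03 F [0.4 0.2 0.6] w 0.5 g 0.0 q [-0.55  0.51  1.78 -0.    0.85 -0.46]

scene jaw front y [13.1 22.7 75.8] 53 post 12 [-0.2 50.7 70.4]
```

One 10 mm step is held. Strokes two, three and four go in the free region.

{"op": "play_rows", "data": {
  "dp": [
    [0, 0, -8],
    [0, 0, -10],
    [0, 0, -10],
    [0, 0, -10],
    [0, 0, -7],
    [0, 0, -2.5],
    [0, 0, 0],
    [0, 0, 0]
  ],
  "yaw": [0, 0, 0, 0, 0, 0, 0, 0]
}}

```text
t: 14.97
ee_pos: [509.3, -298.4, 40.0]
orientation: [-2.32, -2.117, 0.001]
ft_force: [-1.6, -0.5, 4.5]
width: 0.4
grasp_force: 1.9
```

{"op": "play_rows", "data": {
  "dp": [
    [0, 0, 12],
    [0, 0, 14],
    [0, 0, 14],
    [0, 0, 7.5],
    [0, 0, 0],
    [0, 0, 0]
  ],
  "yaw": [0, 0, 0, 0, 0, 0]
}}

```text
t: 15.47
ee_pos: [509.8, -298.6, 88.5]
orientation: [2.32, 2.116, 0.0]
ft_force: [-0.2, 0.7, -0.8]
width: 0.9
grasp_force: 0.0
```

{"op": "play_rows", "data": {
  "dp": [
    [0, 0, -8],
    [0, 0, -10],
    [0, 0, -10],
    [0, 0, -10],
    [0, 0, -7],
    [0, 0, -2.5],
    [0, 0, 0],
    [0, 0, 0]
  ],
  "yaw": [0, 0, 0, 0, 0, 0, 0, 0]
}}

```text
t: 16.13
ee_pos: [509.2, -298.4, 39.9]
orientation: [-2.32, -2.116, 0.001]
ft_force: [-1.0, -0.5, 4.5]
width: 0.7
grasp_force: 1.9
```

{"op": "play_rows", "data": {
  "dp": [
    [0, 0, 12],
    [0, 0, 14],
    [0, 0, 14],
    [0, 0, 7.5],
    [0, 0, 0],
    [0, 0, 0]
  ],
  "yaw": [0, 0, 0, 0, 0, 0]
}}

```text
t: 16.63
ee_pos: [509.8, -298.6, 88.5]
orientation: [2.32, 2.116, 0.0]
ft_force: [0.4, -1.0, -0.9]
width: 0.4
grasp_force: 0.0
```

```bash
python3 -c "
from h import *
jawcan()"
```

```text
t 16.63 tcp [ 509.8 -298.6   88.5] ydeg -5.27 tilt 0.06 F [ 0.4 -1.  -0.9] w 0.4 g 0.0 q [-0.55  0.51  1.78  0.    0.85 -0.46]

scene jaw front y [32.6 45.  76.5] 52 post 12 [ 0.4 69.2 70.2]
```

{"op": "play_rows", "data": {
  "dp": [
    [0, 0, -8],
    [0, 0, -10],
    [0, 0, -10],
    [0, 0, -8],
    [0, 0, -5],
    [0, 0, -4],
    [0, 0, -2.5],
    [0, 0, 0]
  ],
  "yaw": [0, 0, 0, 0, 0, 0, 0, 0]
}}

```text
t: 17.4
ee_pos: [509.3, -298.3, 39.6]
orientation: [-2.32, -2.116, 0.001]
ft_force: [-0.1, 0.2, 5.1]
width: 0.7
grasp_force: 1.9
```

{"op": "play_rows", "data": {
  "dp": [
    [0, 0, 12],
    [0, 0, 14],
    [0, 0, 14],
    [0, 0, 7.5],
    [0, 0, 0],
    [0, 0, 0]
  ],
  "yaw": [0, 0, 0, 0, 0, 0]
}}

```text
t: 17.9
ee_pos: [509.7, -298.6, 88.4]
orientation: [2.321, 2.116, 0.0]
ft_force: [0.2, 0.4, -0.4]
width: 0.4
grasp_force: 0.0
```

```bash
python3 -c "
from h import *
jawcan()"
```

```text
t 17.90 tcp [ 509.7 -298.6   88.4] ydeg -5.27 tilt 0.05 F [ 0.2  0.4 -0.4] w 0.4 g 0.0 q [-0.55  0.51  1.78 -0.    0.85 -0.46]

scene jaw front y [44.5 52.3 75.2] 50 post 12 [-0.2 78.  71.4]
```

{"op": "play_rows", "data": {
  "dp": [
    [0, 0, -6],
    [0, 0, -5],
    [0, 0, -5],
    [0, 0, -5],
    [0, 0, -4],
    [0, 0, -3],
    [0, 0, 0]
  ],
  "yaw": [0, 0, 0, 0, 0, 0, 0]
}}

```text
t: 18.58
ee_pos: [509.5, -298.7, 59.4]
orientation: [-2.321, -2.117, 0.001]
ft_force: [-2.8, -1.3, 6.8]
width: 0.6
grasp_force: 3.5
```

{"op": "play_rows", "data": {
  "dp": [
    [0, 0, -3],
    [0, 0, -3],
    [0, 0, -2],
    [0, 0, 0]
  ],
  "yaw": [0, 0, 0, 0]
}}

```text
t: 18.92
ee_pos: [509.6, -298.4, 51.9]
orientation: [-2.321, -2.117, -0.0]
ft_force: [-2.3, -0.7, 8.5]
width: 0.3
grasp_force: 3.7
```

{"op": "play_rows", "data": {
  "dp": [
    [0, 0, -2],
    [0, 0, -2],
    [0, 0, -1],
    [0, 0, 0]
  ],
  "yaw": [0, 0, 0, 0]
}}

```text
t: 19.25
ee_pos: [509.7, -298.3, 47.0]
orientation: [-2.321, -2.117, -0.0]
ft_force: [-0.9, 0.5, 6.8]
width: 0.6
grasp_force: 3.1
```

{"op": "play_rows", "data": {
  "dp": [
    [0, 0, -2],
    [0, 0, -1],
    [0, 0, -1],
    [0, 0, 0]
  ],
  "yaw": [0, 0, 0, 0]
}}

```text
t: 19.58
ee_pos: [510.0, -298.4, 42.9]
orientation: [2.321, 2.117, 0.001]
ft_force: [-0.6, 1.2, 6.0]
width: 0.7
grasp_force: 2.8
```

{"op": "play_rows", "data": {
  "dp": [
    [0, 0, -2],
    [0, 0, -1],
    [0, 0, 0]
  ],
  "yaw": [0, 0, 0]
}}

```text
t: 19.83
ee_pos: [510.1, -298.5, 40.0]
orientation: [2.321, 2.117, 0.001]
ft_force: [-0.0, 0.1, 6.3]
width: 0.4
grasp_force: 2.9
```

{"op": "play_rows", "data": {
  "dp": [
    [0, 0, 12],
    [0, 0, 14],
    [0, 0, 14],
    [0, 0, 8],
    [0, 0, 0],
    [0, 0, 0]
  ],
  "yaw": [0, 0, 0, 0, 0, 0]
}}

```text
t: 20.33
ee_pos: [509.8, -298.5, 88.1]
orientation: [2.321, 2.117, 0.0]
ft_force: [0.4, 0.3, 1.3]
width: 0.6
grasp_force: 0.0
```

```bash
python3 -c "
from h import *
jawcan()"
```

```text
t 20.33 tcp [ 509.8 -298.5   88.1] ydeg -5.27 tilt 0.03 F [0.4 0.3 1.3] w 0.6 g 0.0 q [-0.55  0.51  1.78  0.    0.85 -0.46]

scene jaw front y [52.2 62.  75. ] 52 post 15 [ 0.2 86.9 71.6]
```

{"op": "play_rows", "data": {
  "dp": [
    [0, 0, -3],
    [0, 0, -3],
    [0, 0, -3],
    [0, 0, -2],
    [0, 0, -2],
    [0, 0, 0]
  ],
  "yaw": [0, 0, 0, 0, 0, 0]
}}

```text
t: 20.93
ee_pos: [509.4, -298.3, 74.2]
orientation: [-2.321, -2.116, 0.0]
ft_force: [-0.0, 0.2, 0.5]
width: 0.6
grasp_force: 0.3
```

{"op": "play_rows", "data": {
  "dp": [
    [0, 0, -2],
    [0, 0, -2],
    [0, 0, -2],
    [0, 0, 0]
  ],
  "yaw": [0, 0, 0, 0]
}}

```text
t: 21.27
ee_pos: [509.7, -298.6, 68.6]
orientation: [2.321, 2.117, -0.0]
ft_force: [-0.3, 0.1, 1.5]
width: 0.7
grasp_force: 0.7
```

{"op": "play_rows", "data": {
  "dp": [
    [0, 0, -1.5],
    [0, 0, -1.5],
    [0, 0, -1],
    [0, 0, 0]
  ],
  "yaw": [0, 0, 0, 0]
}}

```text
t: 21.6
ee_pos: [509.8, -298.7, 64.9]
orientation: [2.321, 2.117, -0.0]
ft_force: [-1.0, -1.0, 3.6]
width: 0.3
grasp_force: 2.1
```

{"op": "play_rows", "data": {
  "dp": [
    [0, 0, -1],
    [0, 0, -1],
    [0, 0, -1],
    [0, 0, 0]
  ],
  "yaw": [0, 0, 0, 0]
}}

```text
t: 21.93
ee_pos: [509.9, -298.8, 62.2]
orientation: [2.321, 2.117, -0.0]
ft_force: [-1.7, -0.8, 7.2]
width: 0.4
grasp_force: 3.4
```

{"op": "play_rows", "data": {
  "dp": [
    [0, 0, -1],
    [0, 0, -1],
    [0, 0, 0]
  ],
  "yaw": [0, 0, 0]
}}

```text
t: 22.18
ee_pos: [509.9, -298.8, 60.2]
orientation: [2.321, 2.117, -0.0]
ft_force: [-1.1, -1.0, 7.3]
width: 0.3
grasp_force: 3.5
```

{"op": "play_rows", "data": {
  "dp": [
    [0, 0, -1],
    [0, 0, -1],
    [0, 0, 0]
  ],
  "yaw": [0, 0, 0]
}}

```text
t: 22.43
ee_pos: [509.9, -298.8, 58.2]
orientation: [2.321, 2.117, 0.0]
ft_force: [-1.9, -1.0, 5.8]
width: 0.3
grasp_force: 3.4
```

{"op": "play_rows", "data": {
  "dp": [
    [0, 0, -1],
    [0, 0, -1],
    [0, 0, 0]
  ],
  "yaw": [0, 0, 0]
}}

```text
t: 22.68
ee_pos: [509.9, -298.7, 56.2]
orientation: [2.321, 2.117, 0.0]
ft_force: [-2.8, -1.2, 7.5]
width: 0.5
grasp_force: 3.3
```

{"op": "play_rows", "data": {
  "dp": [
    [0, 0, -1],
    [0, 0, -0.5],
    [0, 0, 0]
  ],
  "yaw": [0, 0, 0]
}}

```text
t: 22.93
ee_pos: [509.9, -298.7, 54.7]
orientation: [2.321, 2.117, 0.0]
ft_force: [-2.2, -1.1, 6.9]
width: 0.3
grasp_force: 3.3
```

{"op": "play_rows", "data": {
  "dp": [
    [0, 0, -1],
    [0, 0, -0.5],
    [0, 0, 0]
  ],
  "yaw": [0, 0, 0]
}}

```text
t: 23.18
ee_pos: [509.9, -298.6, 53.2]
orientation: [2.321, 2.117, 0.0]
ft_force: [-2.3, 0.2, 7.4]
width: 0.4
grasp_force: 3.3
```

{"op": "play_rows", "data": {
  "dp": [
    [0, 0, -1],
    [0, 0, -0.5],
    [0, 0, 0]
  ],
  "yaw": [0, 0, 0]
}}

```text
t: 23.43
ee_pos: [509.9, -298.5, 51.7]
orientation: [2.321, 2.117, 0.0]
ft_force: [-0.9, 0.2, 6.6]
width: 0.6
grasp_force: 3.0
```

{"op": "play_rows", "data": {
  "dp": [
    [0, 0, -1],
    [0, 0, 0],
    [0, 0, 0]
  ],
  "yaw": [0, 0, 0]
}}

```text
t: 23.68
ee_pos: [509.9, -298.4, 50.7]
orientation: [2.321, 2.117, 0.001]
ft_force: [-1.4, 0.2, 6.5]
width: 0.1
grasp_force: 2.9
```

{"op": "play_rows", "data": {
  "dp": [
    [0, 0, -1],
    [0, 0, -0.5],
    [0, 0, 0]
  ],
  "yaw": [0, 0, 0]
}}

```text
t: 23.93
ee_pos: [509.9, -298.3, 49.1]
orientation: [2.321, 2.117, 0.001]
ft_force: [-1.5, 0.9, 6.9]
width: 0.5
grasp_force: 2.7
```

{"op": "play_rows", "data": {
  "dp": [
    [0, 0, -1],
    [0, 0, -0.5],
    [0, 0, 0]
  ],
  "yaw": [0, 0, 0]
}}

```text
t: 24.18
ee_pos: [509.9, -298.3, 47.7]
orientation: [2.321, 2.117, 0.001]
ft_force: [-0.9, 1.4, 7.6]
width: 0.6
grasp_force: 3.2
```

```bash
python3 -c "
from h import *
jawcan()"
```

```text
t 24.18 tcp [ 509.9 -298.3   47.7] ydeg -5.28 tilt 0.03 F [-0.9  1.4  7.6] w 0.6 g 3.2 q [-0.55  0.57  1.79  0.    0.78 -0.46]

scene jaw front y [60.6 69.1 77.4] 39 post 16 [ 0.3 93.3 70.8]
```

Post at 93.3; expected home is near 94. Continuing at about 1 mm.

{"op": "play_rows", "data": {
  "dp": [
    [0, 0, -1],
    [0, 0, 0],
    [0, 0, 0]
  ],
  "yaw": [0, 0, 0]
}}

```text
t: 24.53
ee_pos: [510.0, -298.3, 46.9]
orientation: [2.321, 2.117, 0.001]
ft_force: [-0.4, 1.3, 8.6]
width: 0.6
grasp_force: 3.8
```

{"op": "play_rows", "data": {
  "dp": [
    [0, 0, -1],
    [0, 0, 0],
    [0, 0, 0]
  ],
  "yaw": [0, 0, 0]
}}

```text
t: 24.78
ee_pos: [510.0, -298.3, 46.1]
orientation: [2.321, 2.117, 0.001]
ft_force: [-1.8, 1.4, 10.2]
width: 0.5
grasp_force: 4.4
```

Firming: about 2 N per mm. One more step to 12 N or slightly over, then hold.

{"op": "play_rows", "data": {
  "dp": [
    [0, 0, -0.9],
    [0, 0, 0],
    [0, 0, 0]
  ],
  "yaw": [0, 0, 0]
}}

```text
t: 25.03
ee_pos: [510.1, -298.5, 45.4]
orientation: [2.321, 2.116, 0.001]
ft_force: [-3.0, 1.5, 11.6]
width: 0.2
grasp_force: 5.0
```

{"op": "play_rows", "data": {
  "dp": [
    [0, 0, -0.7],
    [0, 0, 0],
    [0, 0, 0],
    [0, 0, 0],
    [0, 0, 0],
    [0, 0, 0]
  ],
  "yaw": [0, 0, 0, 0, 0, 0]
}}

```text
t: 25.53
ee_pos: [510.2, -298.4, 44.8]
orientation: [2.321, 2.116, 0.001]
ft_force: [-2.7, 2.1, 12.8]
width: 0.6
grasp_force: 5.4
```

```bash
python3 -c "
from h import *
jawcan()"
```

```text
t 25.53 tcp [ 510.2 -298.4   44.8] ydeg -5.28 tilt 0.05 F [-2.7  2.1 12.8] w 0.6 g 5.4 q [-0.55  0.58  1.79  0.    0.77 -0.46]

scene jaw front y [62.  69.9 76.4] 36 post 14 [-0.4 93.2 70.4]
```

The trigger is firm at 12.8 N and the can no longer moves (93.3, then 93.2), so it is home. I release the trigger and turn the tool 90° so the gripper body clears the housing when I press the tab.

{"op": "play_rows", "data": {
  "dp": [
    [0, 0, 8],
    [0, 0, 12],
    [0, 0, 15],
    [0, 0, 20],
    [0, 0, 25],
    [0, 0, 25],
    [0, 0, 25],
    [0, 0, 5]
  ],
  "yaw": [0, 0, 0, 0, 0, 0, 0, 0]
}}

```text
t: 26.3
ee_pos: [511.5, -299.3, 183.0]
orientation: [2.317, 2.113, 0.003]
ft_force: [0.6, 0.2, 0.8]
width: 0.2
grasp_force: 0.0
```

{"op": "play_rows", "data": {
  "dp": [
    [5, 6, 0],
    [5, 6, 0],
    [5, 6, 0],
    [5, 6, 0],
    [5, 6, 0],
    [5, 6, 0],
    [5, 6, 0],
    [5, 6, 0]
  ],
  "yaw": [-7, -7, -7, -7, -7, -7, -7, -7]
}}

```text
t: 26.97
ee_pos: [549.3, -249.6, 177.8]
orientation: [-3.044, -0.77, 0.002]
ft_force: [-0.8, 0.3, -0.4]
width: 0.3
grasp_force: 0.0
```

{"op": "play_rows", "data": {
  "dp": [
    [5, 6, 0],
    [5, 6, 0],
    [5, 6, 0],
    [5, 6, 0],
    [3, 1, 0],
    [0, 0, 0],
    [0, 0, 0]
  ],
  "yaw": [-7, -7, -7, -7, -6, 0, 0]
}}

```text
t: 27.55
ee_pos: [572.2, -225.1, 178.0]
orientation: [-3.138, 0.139, 0.002]
ft_force: [-0.1, 0.0, -0.3]
width: 0.5
grasp_force: 0.0
```

```bash
python3 - <<'E'
from h import *
np.set_printoptions(precision=1,suppress=True)
s,p=wrist(); show(s); P,C=cloud(p)
A=seg(P,(545,600,-260,-190),(48,66)); print("tab",len(A),A.min(0) if len(A) else 0,A.max(0) if len(A) else 0)
for d in models.landmark_of(p,"release_tab")[:2]: print(d["conf"],d["location"],world(p,*d["location"]))
jawcan()
E
```

```text
t 27.55 tcp [ 572.2 -225.1  178. ] ydeg -95.07 tilt 0.09 F [-0.1  0.  -0.3] w 0.5 g 0.0 q [-0.4  0.4  1.7  0.   1.1  1.3]
tab 984 [ 545.2 -240.3   48.8] [ 579.6 -190.1   60. ]
0.64 [152.6, 235.4] [538.4 -83.2  57.2]
0.62 [286.7, 197.6] [ 567.3 -229.9   57.3]
t 27.65 tcp [ 572.2 -225.4  178.3] ydeg -95.11 tilt 0.06 F [ 0.   0.2 -0.6] w 0.5 g 0.0 q [-0.4  0.4  1.7  0.   1.1  1.3]
wrist jaw front y [50.9 59.8 76.3] 272 post 77 [ 0.9 91.5 71.4]
scene jaw front y [51.3 65.1 76.2] 51 post 17 [-0.1 93.6 69.9]
```

{"op": "play_rows", "data": {
  "dp": [
    [0.5, -1.5, -25],
    [0, 0, -30],
    [0, 0, -30],
    [0, 0, -25],
    [0, 0, -15],
    [0, 0, -10],
    [0, 0, -5],
    [0, 0, 0]
  ],
  "yaw": [0, 0, 0, 0, 0, 0, 0, 0]
}}

```text
t: 28.42
ee_pos: [572.8, -227.0, 38.1]
orientation: [-3.138, 0.144, 0.002]
ft_force: [0.1, -0.4, -0.0]
width: 0.4
grasp_force: 0.0
```

{"op": "play_rows", "data": {
  "dp": [
    [0, 0, -4],
    [0, 0, -4],
    [0, 0, -4],
    [0, 0, -2],
    [0, 0, 0]
  ],
  "yaw": [0, 0, 0, 0, 0]
}}

```text
t: 28.83
ee_pos: [573.7, -227.4, 25.0]
orientation: [3.138, -0.144, 0.002]
ft_force: [0.8, -0.8, 2.6]
width: 0.2
grasp_force: 0.9
```

{"op": "play_rows", "data": {
  "dp": [
    [0, 0, -2],
    [0, 0, -2],
    [0, 0, -2],
    [0, 0, 0]
  ],
  "yaw": [0, 0, 0, 0]
}}

```text
t: 29.17
ee_pos: [573.5, -227.1, 19.2]
orientation: [3.138, -0.144, 0.001]
ft_force: [-1.7, -0.1, 7.8]
width: 0.6
grasp_force: 3.9
```

{"op": "play_rows", "data": {
  "dp": [
    [0, 0, -0.5],
    [0, 0, 0],
    [0, 0, 0],
    [0, 0, 0]
  ],
  "yaw": [0, 0, 0, 0]
}}

```text
t: 29.5
ee_pos: [573.5, -227.1, 19.1]
orientation: [3.138, -0.144, 0.001]
ft_force: [-1.6, 0.4, 9.1]
width: 0.1
grasp_force: 4.6
```

{"op": "play_rows", "data": {
  "dp": [
    [0, 0, -0.5],
    [0, 0, 0],
    [0, 0, 0],
    [0, 0, 0],
    [0, 0, 0],
    [0, 0, 0],
    [0, 0, 0],
    [0, 0, 0]
  ],
  "yaw": [0, 0, 0, 0, 0, 0, 0, 0]
}}

```text
t: 30.17
ee_pos: [573.5, -227.2, 18.9]
orientation: [3.138, -0.144, 0.001]
ft_force: [-3.0, -0.2, 12.9]
width: 0.7
grasp_force: 5.9
```

```bash
python3 -c "
from h import *
jawcan()"
```

```text
t 30.17 tcp [ 573.5 -227.2   18.9] ydeg -95.27 tilt 0.04 F [-3.  -0.2 12.9] w 0.7 g 5.9 q [-0.4   0.64  1.74  0.    0.76  1.27]
wrist jaw front y [ 1.5 16.2 21.2] 69 
scene jaw front y [ 4.  12.1 76.1] 49 post 14 [-0.  93.1 71. ]
```

The jaw is fully back and the can is still at home. I lift off the tab and make a last check.

{"op": "play_rows", "data": {
  "dp": [
    [0, 0, 4],
    [0, 0, 8],
    [0, 0, 15],
    [0, 0, 25],
    [0, 0, 30],
    [0, 0, 35],
    [0, 0, 30],
    [0, 0, 15]
  ],
  "yaw": [0, 0, 0, 0, 0, 0, 0, 0]
}}

```text
t: 30.93
ee_pos: [574.5, -227.4, 183.9]
orientation: [3.137, -0.144, 0.006]
ft_force: [0.9, -0.5, -0.0]
width: 0.3
grasp_force: 0.0
```

{"op": "play_rows", "data": {
  "dp": [
    [0, 0, 0],
    [0, 0, 0],
    [0, 0, 0],
    [0, 0, 0]
  ],
  "yaw": [0, 0, 0, 0]
}}

```text
t: 31.27
ee_pos: [572.0, -226.5, 177.9]
orientation: [-3.137, 0.144, 0.005]
ft_force: [0.3, 0.2, 0.4]
width: 0.7
grasp_force: 0.0
```

```bash
python3 - <<'E'
from h import *
jawcan()
save(viewer.get_image("scene"),"s9.png",(180,90,340,230),5)
E
```

```text
t 31.27 tcp [ 572.  -226.5  177.9] ydeg -95.27 tilt 0.19 F [0.3 0.2 0.4] w 0.7 g 0.0 q [-0.4   0.43  1.66  0.    1.05  1.27]
wrist jaw front y [ 1.9 16.1 76.1] 284 post 76 [ 0.8 91.6 71.3]
scene jaw front y [ 2.8 14.1 76.7] 51 post 14 [ 0.1 93.7 70.8]
```

View pics/s9.png

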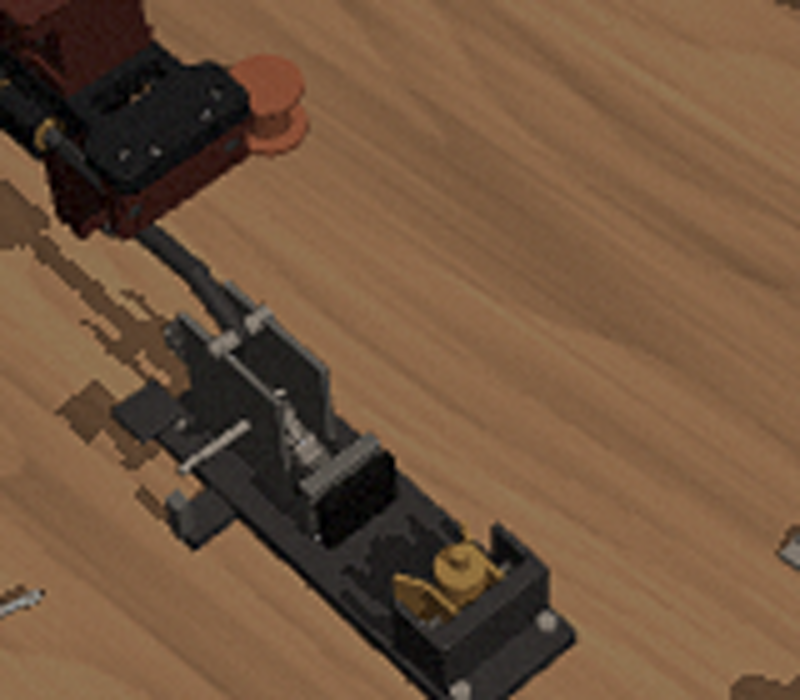

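The can stands home in the clip at (462,565), and the jaw is fully back at (350,490). The robot touches nothing.

```bash
python3 -c "
from h import *
print(ticket.close_job())"
```

```text
the job is handed in; nothing more can be done
None
```

The condenser with the terminal post is standing home in the spring clip, the jaw has sprung fully back, and the job is handed in at about 31 s; the trigger peaked at about 12.8 N, below the 22 N dent limit.

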